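# Release the coin counter's left-hand lock screw and slide out the coin box

## Robot

A 6-joint arm with a two-finger parallel gripper is mounted at the origin on the work surface. World frame = base frame: x ahead of the robot, y to its left, z up, the work surface at z = 0. Lengths are in m, angles in rad, forces in N, time in s.
With the tool pointing down it reaches from about 0.35 to 0.975 m from the base axis. Payload 4.9 kg.
Tool frame: the origin (TCP) lies at the very end of the fingers, on their centre line; the grasp point (between the pads) lies 19 mm behind it; z points along the fingers, x is the direction in which the jaws open and shut, and the axes are right-handed (so a half turn about z gives the same grasp; the last joint's range is limited). The gripper opens to 85 mm and grips with 20 to 120 N. Pads are 22 mm wide; open, the fingers measure 114 mm over their backs; the gripper's body (76 mm by 85 mm) begins 54 mm behind the grasp point. The pads swing forward as they close: fully open they stand 13 mm farther back than shut.
Start: joints at [-1.231, 0.053, 1.613, -0, 1.476, -0.119], TCP at [0.277, -0.56, 0.231] pointing down, gripper open.
Joint ranges: [-3.01, 3.01], [-1.01, 2.22], [0.06, 2.58], [-1.02, 4.17], [0.09, 2.62], [-3.14, 3.14]. Speed limits (rad/s): [2.57, 2.57, 3.14, 3.14, 3.14, 3.14].

## Interface

Orientations are given as a rotation vector (axis times angle).
In Python, from station import ctrl gives the robot as it stands.
- The arm moves only by the shell command python3 -m handwheel 'ROWS' [OPENING] [FORCE]. ROWS is a JSON object of lists of equal length, an entry for each row: "offset": the shift along the world's x, y, z in units of 40 mm (1.0 is 40 mm), a list of three; "roll": the turn about the world's z in units of 6 degrees (1.0 is 6 degrees). A call has exactly 10 rows; each row is the pose to reach, as a shift and turn from the pose commanded when the call began; what a row does not reach only later rows make up. A row lasts 1/10 s, in which the tool goes at most 50 mm and 8.59 degrees, less where a joint would pass 70% of its speed; a pose out of reach is approached as far as the arm can. A call with a gripper value outside its range is refused whole. OPENING is the finger opening in mm, from 0 to 85.4, set as the call begins (- or left out, the last holds). The fingers move at their own pace and stop on an object; FORCE is the grip in N (left out, the last holds). Time passes only in rows, so rows that repeat a pose let the fingers close, or fill a call up. It gives the time, the measured TCP pose, the force and the opening at its end, in the units of the state.
- ctrl.get_obs(): the state, without advancing time (a new reading comes with each control period).
- ctrl.get_image(name): name is "scene" or "side" or "wrist"; returns a dict with "img" (400x640x3 uint8, red, green, blue), "fx", "fy", "cx", "cy" (pixels), "k1" (the pictures are not rectified: a ray, as slopes to the right and down, at radius r is drawn at 1 + k1 r^2 times it, then the intrinsics apply), "T" (4x4, takes a point from camera to world coordinates). Camera axes: x right, y down, z forward; pixel columns grow to the right and rows downward; lengths in m; the calibration is good to about 2 mm. A picture is of the moment at which its call begins. There is no depth.
- ctrl.finish_job(): hands the job in, once; it reports no verdict.
The state is a dict: "t": time; "q": joint angles; "dq": joint speeds; "effort": joint torques, N m; "tool_pos": TCP position; "tool_rot": TCP orientation; "contact_force": force on the tool from outside, world axes, zero at the start; "wrist_torque": the same for the moment, N m; "opening": finger opening in m.
Only numpy, scipy, OpenCV 4.12 (cv2) and the standard library are available. Lean on these libraries where they do the work, as an engineer would, in place of code of your own. Each camera call takes 0.05 s, during which the arm holds its last target.

## Task

The coin counter's box is full: unscrew its orange lock screw fully, to the stop (it has a left-hand thread, so it unscrews clockwise), then slide the blue coin box out of the dock and across the desk onto the green mat, so that it stands centred and square inside the white outline, either way round. Keep the box flat on the desk all the way, do not lift it, and leave everything else standing where it is.

Things in the scene. Friction and masses are not known exactly. Their poses are not given: they have to be found in the camera images.
- coin_counter: grey bench coin counter, fixed. Origin: on the table, under the lock screw's axis; its -x side is the open side of the dock, where the coin box comes out. Front face of the machine at x = +100 mm; behind it a body 200 (x) x 280 (y) mm, 85 mm tall, with a black deck (105 mm) and a clear hopper (150 mm) on its rear part.
- lock_axis (a point): point on the screw's axis at the top of the grey lock bridge, 40 mm above the table; axes as the coin counter's. The bridge is a beam 32 (x) x 88 (y) x 11 mm centred on this point's axis, with a 4 mm brass bush on top, on two cheeks that leave a 56 mm wide passage (y) for the box's tongue and run from x = -16 mm back to the machine.
- lock_screw (a joint): turn of the lock screw, rad: 0 = fully home, 4.2 = fully unscrewed, at its stop. LEFT-HAND thread: turning CLOCKWISE seen from above increases the value and raises it 3.33 mm per rad. Captive, stays where it is left, takes about 0.12 N m. Its 10 mm pin passes through the window in the box's tongue (tip 2 mm above the table at 0, 16 mm at 4.2).
- lock_grip (a point): orange T-bar grip of the lock screw: upright bar 44 mm long (its x), 14 mm thick (its y), 36 mm tall, on a black 30 mm collar. The point is on the screw's axis, 15 mm below the bar's top and 74 mm above the table at joint 0; it rises and turns with the screw. Its z points up.
- coin_box: closed blue box, black lid, loose, 0.55 to 1 kg: 80 (x) x 120 (y) x 44 mm (lid 84 x 124). Origin: centre of the box's underside. A steel tongue 40 mm wide, 8 mm thick sticks out at its +x foot to x = +95 mm, with a 17 mm square window at x = +75 mm. Starts docked, axes along the coin counter's; once unlocked it comes out along its -x, tongue clear of the bridge after 40 mm.
- box_rib (a point): middle of the yellow rib on the coin box's lid, 60 mm above the table: rib 14 mm thick (x), 64 mm long (y), from 44 to 75 mm above the table, centred 15 mm to -x of the box's origin.
- mat: thin green mat lying flat (1 mm, offers no step), 170 (x) x 190 (y) mm, with a white outline 110 (x) x 150 (y) mm. Origin: its centre. It may be left or right of the dock.
- stamp_red: red and black self-inking desk stamp, 34 x 46 mm foot, 74 mm tall; loose bystander, origin at the centre of its underside.
- stamp_blue: blue and black self-inking desk stamp, 34 x 46 mm foot, 74 mm tall; loose bystander, origin at the centre of its underside.
- coin_tube: upright clear coin tube with a brass-coloured end, 42 mm diameter, 74 mm tall; loose bystander, origin at the centre of its underside.
- sponge_cup: low round orange cup (a finger-moistener cup), 60 mm across the rim, 34 mm tall; loose bystander, origin at the centre of its underside.
- note_brick: white paper-wrapped brick with two yellow bands, 75 (x) x 150 (y) x 80 mm tall; loose bystander, origin at the centre of its underside.
- calculator: flat grey desk calculator, 160 (x) x 110 (y) x 22 mm; loose bystander, origin at the centre of its underside.
- stapler: black stapler lying along its x, 130 x 36 x 48 mm; loose bystander, origin at the centre of its underside.
Things that resemble listed ones, but are neither listed nor needed, are in the scene too. What is shaped like the coin_box but red is not meant.

How it is judged:
By the outcome, as a careful person would: the job done as asked, in the order asked, and still so for the second after the job is handed in, with the robot touching nothing.
It also fails if it takes over 72 s, if anything falls off the work surface, if the arm or the gripper's body presses on something with over 40 N, if the wrist force passes 120 N, or if a joint passes its speed limit or range.

## Working session

There is one attempt and no reset: what is moved stays moved. The work goes in short steps, Python scripts to look and compute and a shell command to move; the robot and the scene stay as the last step left them, time stands still between calls to the robot, and variables do not carry over. Pictures are saved under pics/ and viewed, and the job is handed in when it is done.

```bash
ls; mkdir -p pics
cat > h.py <<'E'
import numpy as np, cv2
from station import ctrl
def snap(n,f):
    d=ctrl.get_image(n); cv2.imwrite('pics/'+f+'.png',d['img'][:,:,::-1]); np.savez('pics/'+f+'.npz',**{k:np.array(v) for k,v in d.items()}); return d
def load(f): 
    z=np.load('pics/'+f+'.npz'); return {k:z[k] for k in z.files}
def K(d): return np.array([[d['fx'],0,d['cx']],[0,d['fy'],d['cy']],[0,0,1]],float)
def px2w(d,uv,z):
    # project distortion r*(1+k1 r^2): same as opencv k1
    p=cv2.undistortPoints(np.array(uv,float).reshape(-1,1,2),K(d),np.array([float(d['k1']),0,0,0]))[:,0]
    T=d['T'];r=np.c_[p,np.ones(len(p))]@T[:3,:3].T;o=T[:3,3]
    z=np.broadcast_to(z,len(p)); s=(z-o[2])/r[:,2]; return o+r*s[:,None]
def w2px(d,P):
    Ti=np.linalg.inv(d['T']); rv=cv2.Rodrigues(Ti[:3,:3])[0]
    return cv2.projectPoints(np.array(P,float).reshape(-1,1,3),rv,Ti[:3,3],K(d),np.array([float(d['k1']),0,0,0]))[0][:,0]
E
python3 -c "
from h import *
for n in ['scene','side','wrist']:
    d=snap(n,n+'0'); print(n,d['T'].round(3).tolist(),d['fx'],d['k1'])
print(ctrl.get_obs())"
```

```text
pics
scene [[-0.335, 0.598, -0.728, 1.68], [0.942, 0.198, -0.271, 0.46], [-0.019, -0.776, -0.63, 1.138], [0.0, 0.0, 0.0, 1.0]] 503.8431664843199 0.04336050200936136
side [[-0.848, -0.308, 0.432, -0.076], [-0.53, 0.453, -0.717, 0.873], [0.025, -0.837, -0.547, 0.73], [0.0, 0.0, 0.0, 1.0]] 393.5383787115957 0.0020005444940667896
wrist [[0.443, -0.85, -0.285, 0.349], [-0.896, -0.421, -0.139, -0.524], [-0.002, 0.317, -0.948, 0.373], [0.0, 0.0, 0.0, 1.0]] 317.71694159367536 -0.043021048527715954
{'t': 0.15, 'q': array([-1.23099097e+00,  5.32559170e-02,  1.61398810e+00, -2.63771348e-06,
        1.47599091e+00, -1.19031472e-01]), 'dq': array([-0.00048375, -0.00079221, -0.00348823, -0.0004486 , -0.00071355,
        0.00048893]), 'effort': array([ 1.35095619e-03, -3.94241202e+01, -3.70723200e+01, -4.76301545e-05,
        4.62433789e-03,  1.70307680e-05]), 'tool_pos': array([ 0.27663419, -0.55990053,  0.23030831]), 'tool_rot': array([-2.66754749e+00,  1.65751514e+00,  2.01587868e-03]), 'contact_force': array([ 0.59926719,  0.75870806, -0.65390404]), 'wrist_torque': array([-0.04850554, -0.03476901, -0.01452852]), 'opening': 0.08548346600906438}
```

View pics/scene0.png

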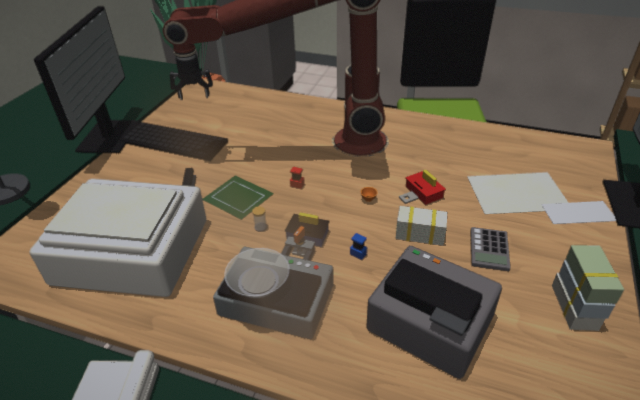

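View pics/side0.png

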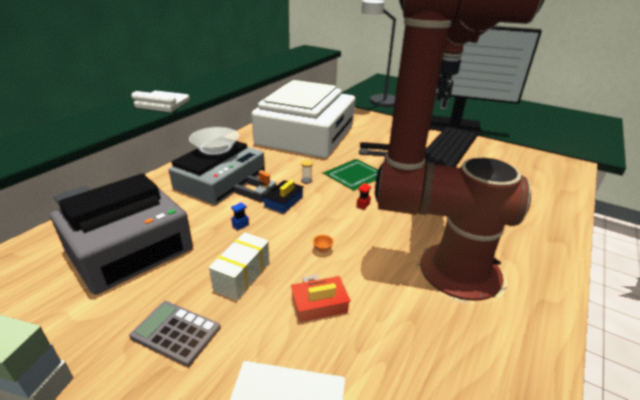

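View pics/wrist0.png

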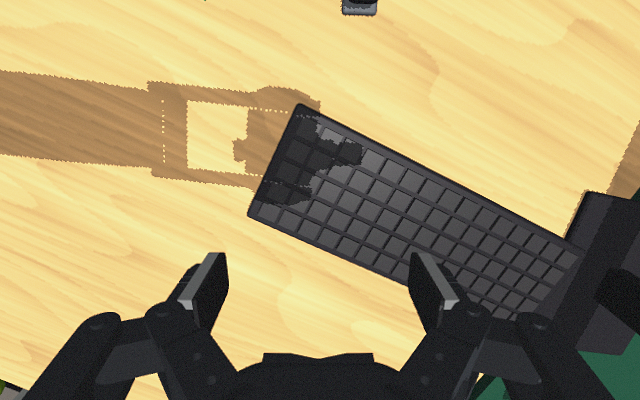

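```bash
python3 -c "
from h import *
a=cv2.imread('pics/scene0.png')[150:280,190:390]; cv2.imwrite('pics/c1.png',cv2.resize(a,None,fx=4,fy=4,interpolation=cv2.INTER_CUBIC))
a=cv2.imread('pics/side0.png')[120:250,200:400]; cv2.imwrite('pics/c2.png',cv2.resize(a,None,fx=4,fy=4,interpolation=cv2.INTER_CUBIC))
d=load('scene0'); print(px2w(d,[(238,196),(204,196),(237,178),(272,193),(238,216),(297,186),(260,228),(308,216),(299,228)],[0,0,0,0,0,0,0,.075,.08]).round(3))
"
```

```text
[[ 0.484 -0.306  0.   ]
 [ 0.523 -0.421  0.   ]
 [ 0.391 -0.357  0.   ]
 [ 0.431 -0.197  0.   ]
 [ 0.58  -0.257  0.   ]
 [ 0.365 -0.127  0.   ]
 [ 0.611 -0.16   0.   ]
 [ 0.583  0.001  0.075]
 [ 0.648 -0.003  0.08 ]]
```

View pics/c1.png

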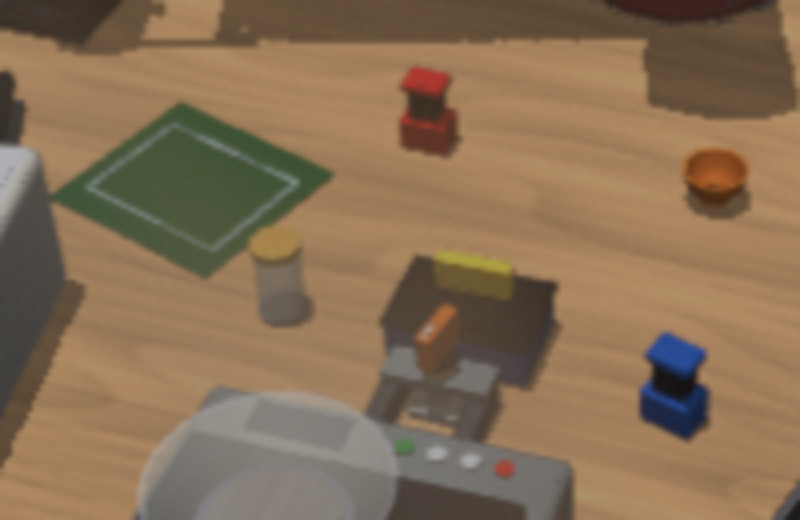

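View pics/c2.png

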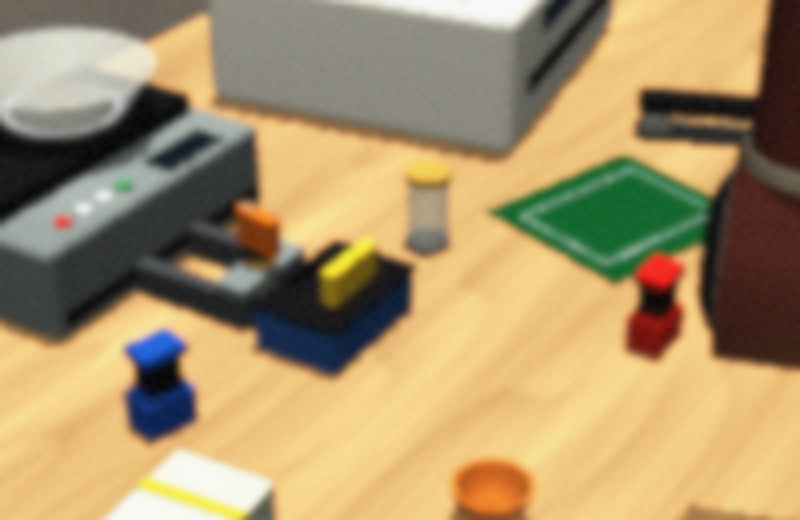

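Candidates: the box is the blue one at scene (308,228); the decoy is the red box at (426,187). The lock grip is the orange T-bar at scene (299,233); the other orange thing is the cup at (369,194). By the description, the blue box in the coin counter's dock and its T-bar are the right ones; the crops c1/c2 confirm it. The mat is at scene (238,196), to -y of the dock. Moving for a wrist view.

```bash
python3 -m handwheel '{"offset":[[0.5,0.9,0.3],[1,1.8,0.6],[1.5,2.7,0.9],[2,3.6,1.2],[2.5,4.5,1.5],[3,5.4,1.8],[3.5,6.3,2],[4.2,7.5,2],[5,8.6,2],[5,9,2]],"roll":[1,2,3,4,5,6,7,8,9,10]}' && python3 -c "
from h import *
snap('wrist','w1');print(ctrl.get_obs()['q'].round(3))"
```

```text
t: 1.15
tool_pos: [0.4782, -0.1974, 0.311]
tool_rot: [-3.139, 0.09, -0.0]
contact_force: [0.5, -0.7, 0.6]
opening: 0.0851
[-0.533 -0.244  1.758  0.003  1.628 -0.481]
```

View pics/w1.png

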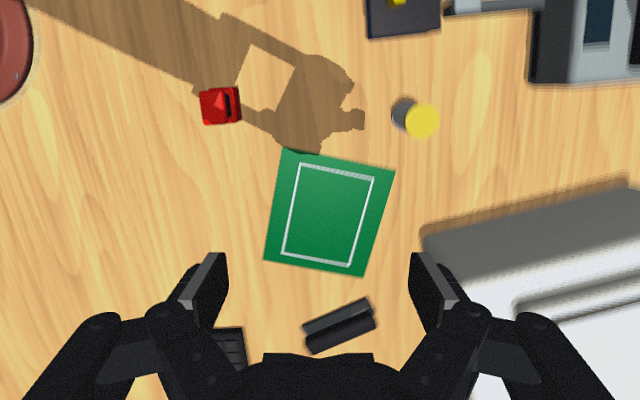

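Mat in full view (outline corners about (300,163),(374,178),(348,266),(282,253)), red stamp (220,105), coin tube (410,115), stapler (340,325). Next, above the lock.

```bash
python3 -m handwheel '{"offset":[[0.4,0.5,0],[0.8,1,0],[1.2,1.5,0],[1.6,2,0],[2,2.5,0],[2.4,3,0],[2.7,3.5,0],[2.8,3.8,0],[2.8,4,0],[2.8,4,0]],"roll":[0,0,0,0,0,0,0,0,0,0]}' && python3 -c "
from h import *
snap('wrist','w2');print(ctrl.get_obs()['q'].round(3))
d=load('w1')
g=cv2.cvtColor(d['img'],cv2.COLOR_RGB2HSV); m=cv2.inRange(g,(60,120,60),(90,255,255))
n,l,s,_=cv2.connectedComponentsWithStats(m);i=1+s[1:,4].argmax();m=(l==i).astype(np.uint8)*255;print(s[i])
c=max(cv2.findContours(m,cv2.RETR_EXTERNAL,cv2.CHAIN_APPROX_NONE)[0],key=cv2.contourArea)
w=px2w(d,c[:,0],0.001)[:,:2].astype(np.float32); r=cv2.minAreaRect(w*1000); print('mat',r)
g=d['img'].astype(int); mm=(g.min(2)>140)&(cv2.fillConvexPoly(np.zeros((400,640),np.uint8),cv2.convexHull(c),1)>0)
y,x=np.nonzero(mm); w=px2w(d,np.c_[x,y],0.001)[:,:2].astype(np.float32); print('outl',cv2.minAreaRect(w*1000),len(x))
"
```

```text
t: 2.2
tool_pos: [0.5884, -0.04, 0.3112]
tool_rot: [3.14, -0.101, -0.001]
contact_force: [-0.2, -0.4, 0.3]
opening: 0.0854
[-1.950e-01 -6.600e-02  1.599e+00 -1.000e-03  1.609e+00 -1.300e-01]
[ 285  167   86   96 5783]
mat ((482.933837890625, -309.0302734375), (142.82354736328125, 105.4469985961914), 74.22209930419922)
outl ((539.4016723632812, -305.1058044433594), (95.0125503540039, 0.21528387069702148), 74.26539611816406) 9
```

View pics/w2.png

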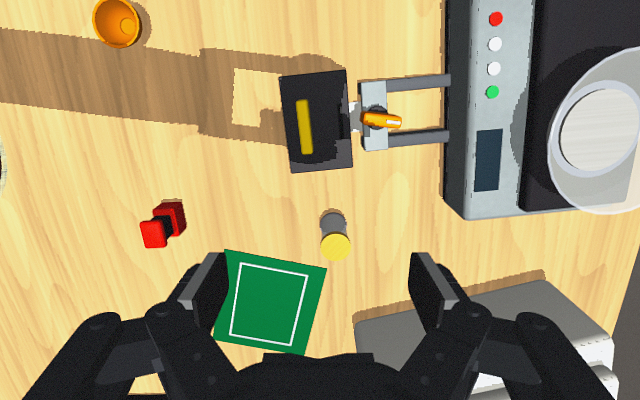

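```bash
python3 -c "
from h import *
a=cv2.imread('pics/w2.png')[50:190,265:465]; cv2.imwrite('pics/c3.png',cv2.resize(a,None,fx=4,fy=4,interpolation=cv2.INTER_CUBIC))
d=load('w2')
W=px2w(d,[(280,76),(346,69),(353,166),(291,172)],.044);print(W.round(4),W.mean(0)); 
for i in range(4): v=W[(i+1)%4]-W[i];print(np.linalg.norm(v),np.degrees(np.arctan2(v[1],v[0])))
def seg(lo,hi,z,box):
    h=cv2.cvtColor(d['img'],cv2.COLOR_RGB2HSV); m=cv2.inRange(h,lo,hi); k=np.zeros_like(m);x0,y0,x1,y1=box;k[y0:y1,x0:x1]=1;m=m*k
    c=max(cv2.findContours(m,cv2.RETR_EXTERNAL,cv2.CHAIN_APPROX_NONE)[0],key=cv2.contourArea)
    return cv2.minAreaRect((px2w(d,c[:,0],z)[:,:2]*1000).astype(np.float32))
print('rib',seg((22,120,80),(35,255,255),.075,(270,70,360,180)))
print('mat',seg((60,120,60),(90,255,255),.001,(228,240,360,360)))
"
```

```text
[[ 0.5477  0.0557  0.044 ]
 [ 0.6282  0.0586  0.044 ]
 [ 0.633  -0.0628  0.044 ]
 [ 0.5503 -0.0657  0.044 ]] [ 0.58978645 -0.00353087  0.044     ]
0.08062571402501022 2.0593163056511523
0.12146610224500767 -87.76046147483314
0.08274882168860276 -177.94141053545266
0.12147692879072698 91.23810959412651
rib ((573.8983764648438, -4.063385009765625), (14.671843528747559, 64.28550720214844), 2.1217174530029297)
mat ((484.969970703125, -311.82147216796875), (189.8931884765625, 162.15036010742188), 74.07929992675781)
```

View pics/c3.png

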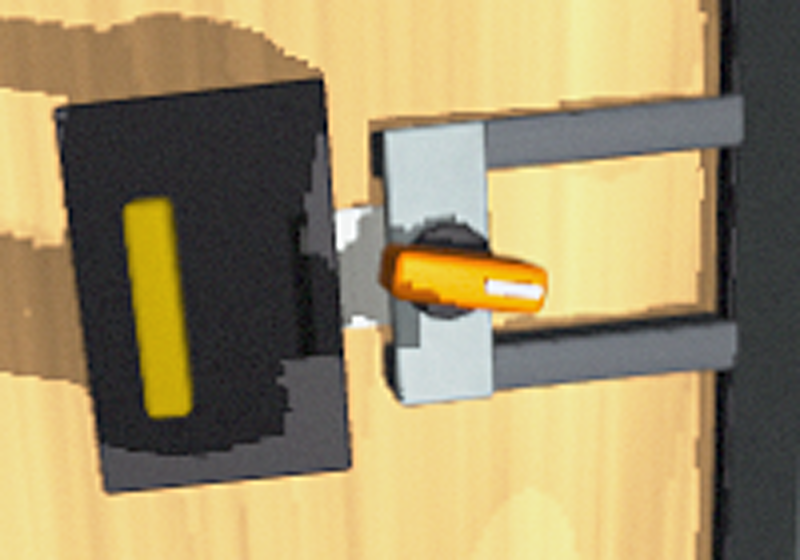

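```bash
python3 -c "
from h import *
d=load('w2')
C=np.array([(397,250),(546,266),(544,311),(393,288)])/4+[265,50]
W=px2w(d,C,.089);print(W.round(4),W.mean(0)); 
for i in range(4): v=W[(i+1)%4]-W[i];print(np.linalg.norm(v),np.degrees(np.arctan2(v[1],v[0])))
C=np.array([(385,133),(487,122),(494,395),(402,405)])/4+[265,50]
W=px2w(d,C,.040);print(W.round(4),W.mean(0)); 
print(ctrl.get_obs()['tool_pos'])
"
```

```text
[[ 0.6431  0.0095  0.089 ]
 [ 0.685   0.0026  0.089 ]
 [ 0.6846 -0.0099  0.089 ]
 [ 0.6417 -0.0009  0.089 ]] [6.63581592e-01 3.24280519e-04 8.90000000e-02]
0.042473612534827704 -9.359939559769101
0.012579906467330529 -91.7454302846014
0.04381105933629307 168.09321026814405
0.010528777012063862 82.66897711455509
[[ 0.6468  0.041   0.04  ]
 [ 0.6784  0.0424  0.04  ]
 [ 0.6808 -0.0433  0.04  ]
 [ 0.6504 -0.0448  0.04  ]] [ 0.66410766 -0.00119347  0.04      ]
[ 0.58838414 -0.04059245  0.31128708]
```

Rib, lid and bridge agree: box origin about (0.589,-0.0035), yaw 2.1°, lock axis about (0.664,-0.0005), T-bar yaw about -10.6°. Jaws need yaw 79.4° (q6 ≈ -1.39, leaving 4.2 rad of room). Mat centre is near (0.484,-0.310).

```bash
python3 -m handwheel '{"offset":[[0.3,0.2,-0.3],[0.6,0.4,-0.8],[0.9,0.6,-1.3],[1.2,0.8,-1.8],[1.5,0.98,-2.3],[1.88,0.98,-2.8],[1.88,0.98,-3.4],[1.88,0.98,-4],[1.88,0.98,-4.2],[1.88,0.98,-4.2]],"roll":[1.4,2.8,4.2,5.6,7,8.4,9.8,11.2,12.6,13.85]}' && python3 -c "
from h import *
snap('wrist','w3');print(ctrl.get_obs()['q'].round(3))"
```

```text
t: 3.25
tool_pos: [0.6622, -0.0023, 0.1405]
tool_rot: [-2.411, -2.01, 0.005]
contact_force: [0.3, -0.7, -0.3]
opening: 0.0855
[-0.115  0.208  1.596 -0.     1.34  -1.508]
```

View pics/w3.png

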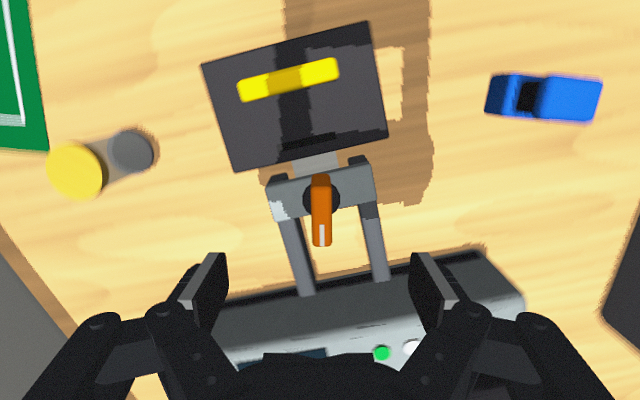

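The bar is centred at u≈321 and upright between the jaws, i.e. aligned. Going down, then closing.

```bash
python3 -m handwheel '{"offset":[[0,0,-0.4],[0,0,-0.8],[0,0,-1.2],[0,0,-1.6],[0,0,-1.9],[0,0,-2.05],[0,0,-2.1],[0,0,-2.1],[0,0,-2.1],[0,0,-2.1]],"roll":[0,0,0,0,0,0,0,0,0,0]}' && python3 -m handwheel '{"offset":[[0,0,0],[0,0,0],[0,0,0],[0,0,0],[0,0,0],[0,0,0],[0,0,0],[0,0,0],[0,0,0],[0,0,0]],"roll":[0,0,0,0,0,0,0,0,0,0]}' 0 50; python3 -c "
from h import *
snap('wrist','w4');print(ctrl.get_obs()['wrist_torque'])"
```

```text
t: 4.3
tool_pos: [0.6647, -0.0012, 0.0604]
tool_rot: [2.416, 2.006, 0.002]
contact_force: [0.6, 0.7, 0.3]
opening: 0.0854
t: 5.3
tool_pos: [0.6641, -0.0007, 0.0595]
tool_rot: [-2.417, -2.006, -0.001]
contact_force: [-0.0, 4.3, 2.4]
opening: 0.0134
[ 0.7547002  -0.0088185   0.12327189]
```

View pics/w4.png

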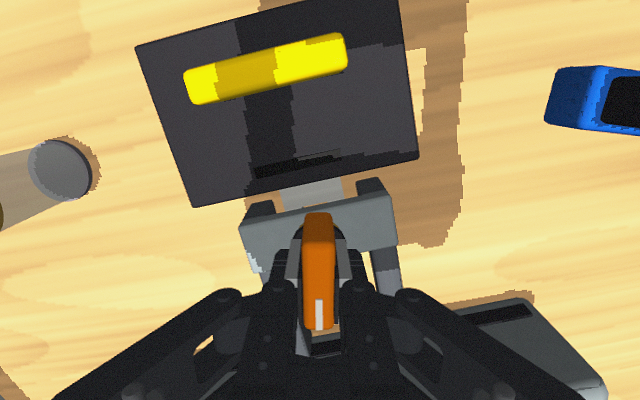

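Gripped (opening 13.4 mm, low force). Turning clockwise (negative roll), rising 0.0087 units per roll unit.

```bash
python3 -m handwheel '{"offset":[[0,0,0.011],[0,0,0.023],[0,0,0.034],[0,0,0.045],[0,0,0.057],[0,0,0.068],[0,0,0.079],[0,0,0.091],[0,0,0.102],[0,0,0.113]],"roll":[-1.3,-2.6,-3.9,-5.2,-6.5,-7.8,-9.1,-10.4,-11.7,-13]}'; python3 -c "
from h import *
o=ctrl.get_obs();print(o['q'],o['wrist_torque'])"
```

```text
t: 6.35
tool_pos: [0.6638, -0.0007, 0.064]
tool_rot: [-3.141, -0.029, 0.001]
contact_force: [-1.0, 4.6, 3.2]
opening: 0.0134
[-1.13408089e-01  2.90074860e-01  1.63824779e+00  7.06034390e-04
  1.21408885e+00 -1.32430830e-01] [0.71374583 0.30751907 0.15888899]
```

```bash
python3 -m handwheel '{"offset":[[0,0,0.011],[0,0,0.023],[0,0,0.034],[0,0,0.045],[0,0,0.057],[0,0,0.068],[0,0,0.079],[0,0,0.091],[0,0,0.102],[0,0,0.113]],"roll":[-1.3,-2.6,-3.9,-5.2,-6.5,-7.8,-9.1,-10.4,-11.7,-13]}';  python3 -m handwheel '{"offset":[[0,0,0.011],[0,0,0.023],[0,0,0.034],[0,0,0.045],[0,0,0.057],[0,0,0.068],[0,0,0.079],[0,0,0.091],[0,0,0.102],[0,0,0.113]],"roll":[-1.3,-2.6,-3.9,-5.2,-6.5,-7.8,-9.1,-10.4,-11.7,-13]}'; python3 -c "
from h import *
o=ctrl.get_obs();print(o['q'],o['wrist_torque'])
snap('wrist','w5')"
```

```text
t: 7.35
tool_pos: [0.6637, -0.0004, 0.0686]
tool_rot: [-2.46, 1.954, 0.003]
contact_force: [-1.9, 5.2, 3.7]
opening: 0.0132
t: 8.35
tool_pos: [0.6638, -0.0004, 0.0729]
tool_rot: [0.686, -3.066, -0.002]
contact_force: [-1.2, 5.3, 2.1]
opening: 0.0133
[-1.12944873e-01  2.79597062e-01  1.63451876e+00  1.00138830e-03
  1.22794421e+00  2.58824273e+00] [0.97448888 0.04364458 1.57707654]
```

View pics/w5.png

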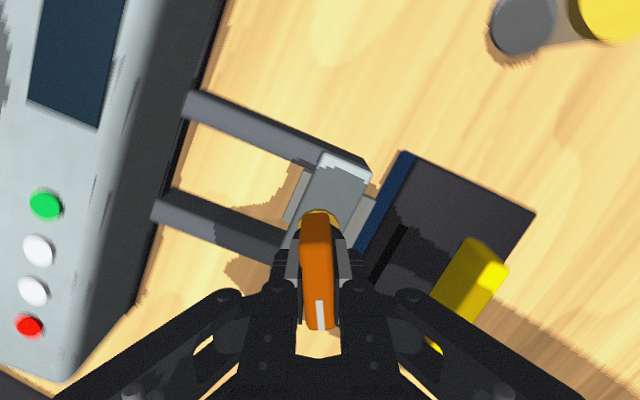

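```bash
python3 -m handwheel '{"offset":[[0,0,0.004],[0,0,0.008],[0,0,0.012],[0,0,0.012],[0,0,0.012],[0,0,0.012],[0,0,0.012],[0,0,0.012],[0,0,0.012],[0,0,0.012]],"roll":[-0.5,-1,-1.3,-1.3,-1.3,-1.3,-1.3,-1.3,-1.3,-1.3]}'; python3 -c "
from h import *
o=ctrl.get_obs();print(o['q'],o['wrist_torque'])
snap('wrist','w6');snap('side','s6')
cv2.imwrite('pics/c6.png',cv2.resize(cv2.imread('pics/w6.png')[150:350,220:420],None,fx=3,fy=3))"
```

```text
t: 9.4
tool_pos: [0.6638, -0.0004, 0.0732]
tool_rot: [0.496, -3.102, 0.002]
contact_force: [0.5, 5.4, 0.6]
opening: 0.0135
[-1.12014999e-01  2.79344603e-01  1.63440050e+00 -1.35787741e-03
  1.22809744e+00  2.71279450e+00] [ 0.88618485 -0.01847446  3.20270463]
```

View pics/c6.png

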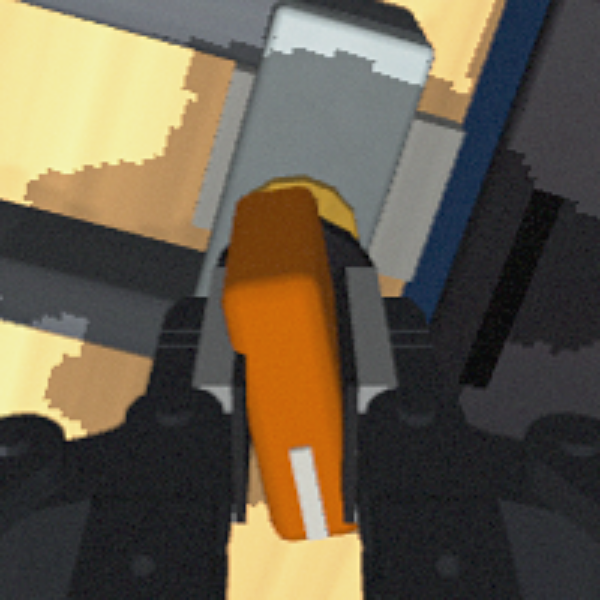

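Wrist torque climbed to 3.2 N m (the thread needs 0.12) and the bar yaws in the jaws: the stop is reached. Opening, rising and looking.

```bash
python3 -m handwheel '{"offset":[[0,0,0],[0,0,0],[0,0,0],[0,0,0],[0,0,0],[0,0,0.5],[0,0,1],[0,0,1.6],[0,0,2.4],[0,0,3.2]],"roll":[0,0,0,0,0,0,0,0,0,0]}' 85 ; python3 -m handwheel '{"offset":[[-0.3,0,0.3],[-0.6,0,0.6],[-0.9,-0.1,0.9],[-1.2,-0.1,1.2],[-1.5,-0.1,1.2],[-1.8,-0.1,1.2],[-2.1,-0.1,1.2],[-2.24,-0.1,1.2],[-2.24,-0.1,1.2],[-2.24,-0.1,1.2]],"roll":[1.4,2.8,4.2,5.6,7,8.4,9.8,11.2,12.6,14]}' ;  python3 -m handwheel '{"offset":[[0,0,0],[0,0,0],[0,0,0],[0,0,0],[0,0,0],[0,0,0],[0,0,0],[0,0,0],[0,0,0],[0,0,0]],"roll":[1.4,2.8,4.2,5.6,7,8.4,9.8,11.2,12.6,13.3]}'; python3 -c "
from h import *
o=ctrl.get_obs();print(o['q'],o['wrist_torque'])
snap('wrist','w7')"
```

```text
t: 10.5
tool_pos: [0.6636, -0.0013, 0.202]
tool_rot: [0.479, -3.104, -0.0]
contact_force: [-0.1, -0.2, 0.3]
opening: 0.0851
t: 11.5
tool_pos: [0.5741, -0.0053, 0.2495]
tool_rot: [-2.44, 1.979, -0.001]
contact_force: [-0.1, -0.4, -0.8]
opening: 0.0853
t: 12.5
tool_pos: [0.5743, -0.0053, 0.2494]
tool_rot: [3.141, 0.044, 0.0]
contact_force: [0.3, 0.1, 0.4]
opening: 0.0849
[-1.38728452e-01 -7.76916955e-02  1.71193263e+00 -8.97226167e-05
  1.50723298e+00 -1.66620049e-01] [-0.03320377  0.03906468 -0.03579324]
```

View pics/w7.png

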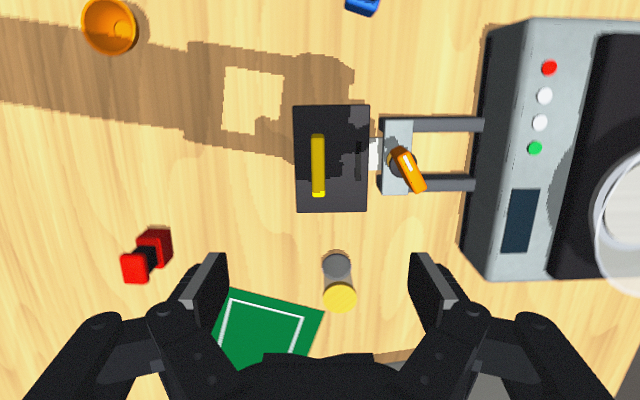

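```bash
python3 -c "
from h import *
a=cv2.imread('pics/w7.png')[90:230,280:480]; cv2.imwrite('pics/c7.png',cv2.resize(a,None,fx=4,fy=4,interpolation=cv2.INTER_CUBIC))"
```

```text
(no output)
```

View pics/c7.png

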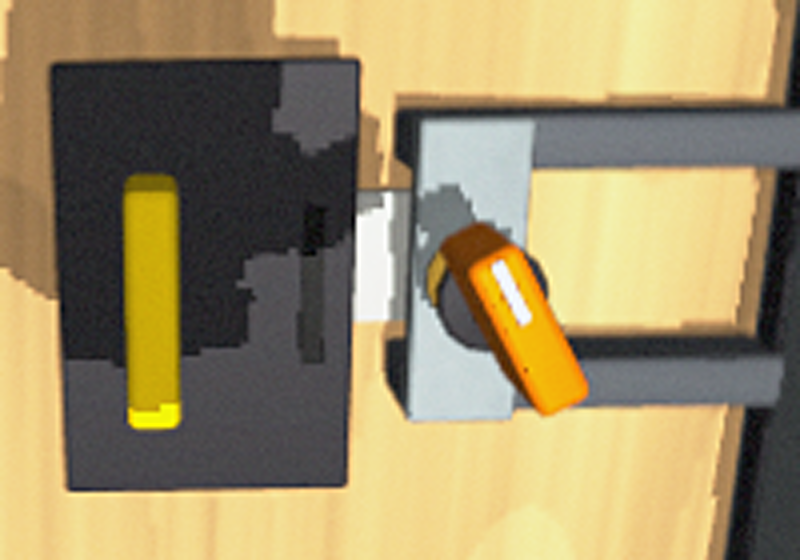

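```bash
python3 -c "
from h import *
d=load('w7')
for z in (.089,.103):
  C=np.array([(515,252),(473,270),(546,413),(588,394)])/4+[280,90]
  W=px2w(d,C,z);print(W.round(4).tolist(),W.mean(0)); 
  for i in range(4): v=W[(i+1)%4]-W[i];print(np.linalg.norm(v),np.degrees(np.arctan2(v[1],v[0])))
C=np.array([(52,63),(358,58),(347,485),(68,490)])/4+[280,90]
W=px2w(d,C,.044);print(W.round(4),W.mean(0)); 
C=np.array([(125,190),(178,190),(180,425),(131,428)])/4+[280,90]
W=px2w(d,C,.075);print(W.round(4),W.mean(0)); 
"
```

```text
[[0.6614, 0.0168, 0.089], [0.6516, 0.0121, 0.089], [0.6741, -0.024, 0.089], [0.6842, -0.0187, 0.089]] [ 0.66782058 -0.00345841  0.089     ]
0.010857193517971531 -154.0418840706416
0.04257644920939548 -58.060377981481864
0.011353006185497479 28.047532655248034
0.04221897399683723 122.65719877685551
[[0.6572, 0.0196, 0.103], [0.6479, 0.015, 0.103], [0.6694, -0.0194, 0.103], [0.6789, -0.0143, 0.103]] [6.63367890e-01 2.23767562e-04 1.03000000e-01]
0.01035522420422152 -154.04188407064174
0.04060797817162892 -58.060377981481814
0.010828113568035896 28.047532655248297
0.04026703039655556 122.65719877685544
[[ 0.5457  0.0552  0.044 ]
 [ 0.6269  0.0589  0.044 ]
 [ 0.6332 -0.063   0.044 ]
 [ 0.5509 -0.0669  0.044 ]] [ 0.58917722 -0.00396483  0.044     ]
[[ 0.5663  0.0268  0.075 ]
 [ 0.5795  0.0272  0.075 ]
 [ 0.5822 -0.0348  0.075 ]
 [ 0.5693 -0.036   0.075 ]] [ 0.57434714 -0.00419573  0.075     ]
```

Bar yaw now about 121° with the bar visibly risen: about 230° turned, a bit under 240.6°, though the pure torque of 3.2 N m with no side force says stop. I'll regrasp and push again to make sure.

```bash
python3 -m handwheel '{"offset":[[0.4,0,0],[0.9,0,0],[1.4,0,-0.3],[1.9,0.1,-0.8],[2.24,0.1,-1.4],[2.24,0.1,-2.2],[2.24,0.1,-3],[2.24,0.1,-3.8],[2.24,0.1,-4.2],[2.24,0.1,-4.4]],"roll":[1,2,3,4,4.75,4.75,4.75,4.75,4.75,4.75]}' && python3 -m handwheel '{"offset":[[0,0,0],[0,0,0],[0,0,0],[0,0,0],[0,0,0],[0,0,0],[0,0,0],[0,0,0],[0,0,0],[0,0,0]],"roll":[0,0,0,0,0,0,0,0,0,0]}' 0 80;  python3 -c "
from h import *
o=ctrl.get_obs();print(o['q'],o['wrist_torque'])"; python3 -m handwheel '{"offset":[[0,0,0],[0,0,0],[0,0,0],[0,0,0],[0,0,0],[0,0,0],[0,0,0],[0,0,0],[0,0,0],[0,0,0]],"roll":[-0.2,-0.4,-0.6,-0.8,-1,-1,-1,-1,-1,-1]}';  python3 -c "
from h import *
o=ctrl.get_obs();print(o['q'],o['wrist_torque'])
snap('wrist','w8')
cv2.imwrite('pics/c8.png',cv2.resize(cv2.imread('pics/w8.png')[150:350,220:420],None,fx=3,fy=3))"
```

```text
t: 13.55
tool_pos: [0.6628, -0.0011, 0.0712]
tool_rot: [-3.035, -0.808, 0.005]
contact_force: [0.0, -0.6, -0.0]
opening: 0.085
t: 14.55
tool_pos: [0.6645, -0.0013, 0.0747]
tool_rot: [3.034, 0.811, 0.001]
contact_force: [-1.5, -0.5, 5.3]
opening: 0.0131
[-1.13659486e-01  2.78205876e-01  1.63302018e+00 -5.13357803e-04
  1.22921655e+00 -6.35924525e-01] [-0.06531991  0.37329226  0.38601907]
t: 15.55
tool_pos: [0.6645, -0.0014, 0.0748]
tool_rot: [3.07, 0.658, 0.001]
contact_force: [-2.0, -0.7, 6.8]
opening: 0.0128
[-0.11318705  0.27801639  1.63291958 -0.00193884  1.22945413 -0.53498544] [-0.09691086  0.44252658  1.79373853]
```

View pics/c8.png

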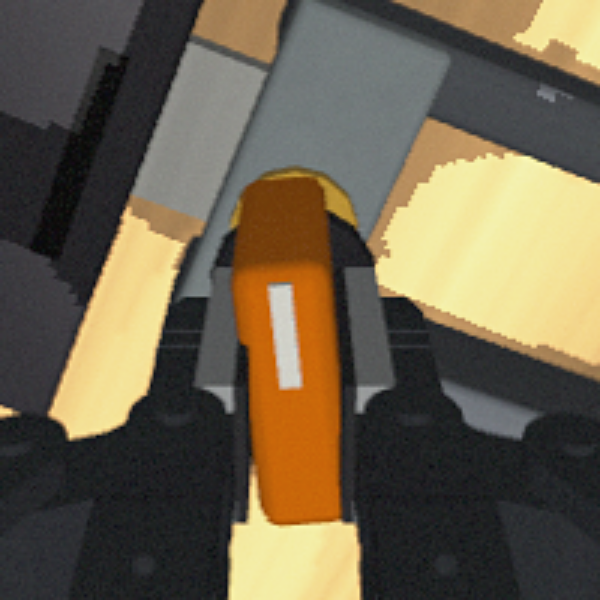

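Torque rose at once (0.39 → 1.79 N m over 6°) with the bar staying put, at the same stiffness: it is at its stop. Release, then to the rib at (0.574,-0.004), jaws along box x.

```bash
python3 -m handwheel '{"offset":[[0,0,0],[0,0,0],[0,0,0],[0,0,0],[0,0,0],[0,0,0.5],[0,0,1.2],[0,0,2],[0,0,2.4],[0,0,2.4]],"roll":[0,0,0,0,0,0,0,0,0,0]}' 85 ; python3 -m handwheel '{"offset":[[-0.6,0,0],[-1.2,0,0],[-1.8,-0.05,0],[-2.24,-0.08,0],[-2.24,-0.08,-0.6],[-2.24,-0.08,-1.4],[-2.24,-0.08,-2.2],[-2.24,-0.08,-2.8],[-2.24,-0.08,-3],[-2.24,-0.08,-3]],"roll":[-1,-2,-3,-3.68,-3.68,-3.68,-3.68,-3.68,-3.68,-3.68]}' ; python3 -c "
from h import *
o=ctrl.get_obs();print(o['q'],o['tool_pos'])
snap('wrist','w9')"
```

```text
t: 16.6
tool_pos: [0.6659, -0.0013, 0.173]
tool_rot: [3.072, 0.65, 0.009]
contact_force: [-0.6, 0.5, 1.2]
opening: 0.0849
t: 17.6
tool_pos: [0.5723, -0.0041, 0.0465]
tool_rot: [-3.14, -0.049, 0.008]
contact_force: [-0.8, -0.2, -0.1]
opening: 0.085
[-1.37139313e-01  1.19007676e-01  1.87044065e+00  6.59696013e-06
  1.15745650e+00 -1.68621247e-01] [ 0.57227952 -0.0040728   0.04651067]
```

View pics/w9.png

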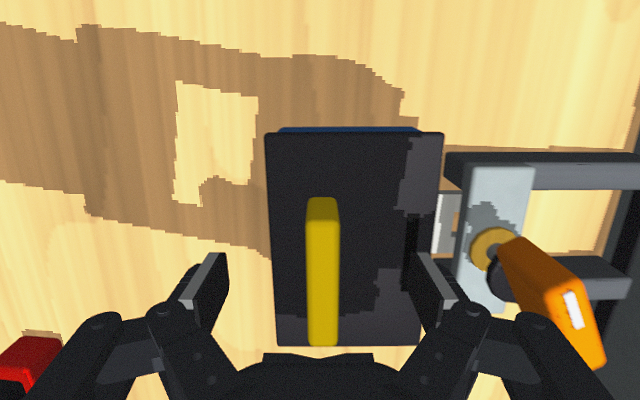

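Rib sits at u≈322 between the jaws, so centred. Raise 4 mm and close.

```bash
python3 -m handwheel '{"offset":[[0,0,0.1],[0,0,0.1],[0,0,0.1],[0,0,0.1],[0,0,0.1],[0,0,0.1],[0,0,0.1],[0,0,0.1],[0,0,0.1],[0,0,0.1]],"roll":[0,0,0,0,0,0,0,0,0,0]}' 0 60 ; python3 -c "
from h import *
o=ctrl.get_obs();print(o['tool_pos'],o['tool_rot'],o['wrist_torque'])"
```

```text
t: 18.65
tool_pos: [0.5744, -0.0043, 0.054]
tool_rot: [3.141, 0.05, -0.001]
contact_force: [-2.8, 0.4, 5.6]
opening: 0.0127
[ 0.57437146 -0.00434774  0.05399743] [ 3.14111916e+00  4.97168077e-02 -5.95814603e-04] [-0.04534487  0.54865482  0.02354572]
```

```bash
python3 -c "
from h import *
d=load('w7');print('tube',px2w(d,[(340,297),(337,268)],[.074,.0]).round(4))
d=load('w2');print('tube',px2w(d,[(335,246),(333,224)],[.074,.0]).round(4))
print('stamp foot', px2w(d,[(182,203),(186,224),(165,202),(160,238),(141,225),(165,220)],[.0,.0,.0,.074,.074,.074]).round(4))
d=load('w1');print('tube',px2w(d,[(422,121),(404,113)],[.074,.0]).round(4))
print('stamp', px2w(d,[(200,92),(237,86),(241,118),(204,124)],[.03,.0,.0,.03]).round(4))
for f,b in (('w1',(180,70,260,140)),('w2',(130,190,200,260))):
  x0,y0,x1,y1=b;a=cv2.imread('pics/%s.png'%f)[y0:y1,x0:x1];cv2.imwrite('pics/st_%s.png'%f,cv2.resize(a,None,fx=6,fy=6))
"
```

```text
tube [[ 0.6047 -0.162   0.074 ]
 [ 0.6056 -0.1684  0.    ]]
tube [[ 0.6029 -0.1635  0.074 ]
 [ 0.6035 -0.1649  0.    ]]
stamp foot [[ 0.3738 -0.1154  0.    ]
 [ 0.373  -0.1506  0.    ]
 [ 0.3475 -0.1121  0.    ]
 [ 0.3694 -0.1375  0.074 ]
 [ 0.3479 -0.1172  0.074 ]
 [ 0.3821 -0.112   0.074 ]]
tube [[ 0.6029 -0.1619  0.074 ]
 [ 0.6006 -0.1584  0.    ]]
stamp [[ 0.331  -0.114   0.03  ]
 [ 0.3724 -0.1094  0.    ]
 [ 0.3724 -0.1524  0.    ]
 [ 0.3296 -0.1547  0.03  ]]
```

View pics/st_w2.png

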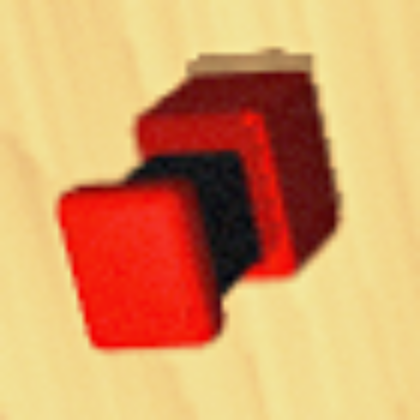

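View pics/st_w1.png

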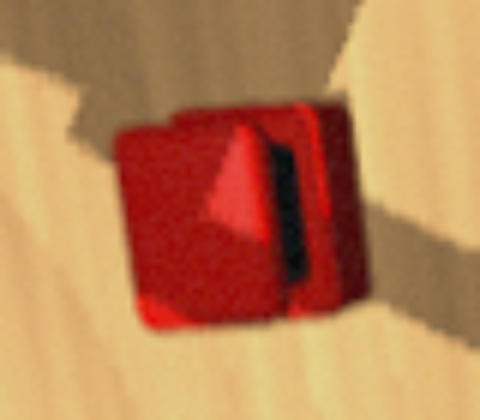

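Tube's left edge x≈0.583 and red stamp's right edge x≈0.376, so I can pass box origin at x≈0.462 with its tongue forward (gaps 26 and 44 mm). First the straight pull out, slowly.

```bash
python3 -m handwheel '{"offset":[[-0.08,0,-0.02],[-0.2,-0.01,-0.02],[-0.35,-0.01,-0.02],[-0.5,-0.02,-0.02],[-0.65,-0.02,-0.02],[-0.8,-0.03,-0.02],[-0.95,-0.04,-0.02],[-1.1,-0.04,-0.02],[-1.2,-0.05,-0.02],[-1.25,-0.05,-0.02]],"roll":[0,0,0,0,0,0,0,0,0,0]}'; python3 -c "
from h import *
o=ctrl.get_obs();print(o['tool_pos'],o['tool_rot'],o['wrist_torque'])
snap('wrist','w10')"
```

```text
t: 19.65
tool_pos: [0.5262, -0.0067, 0.0542]
tool_rot: [3.14, 0.049, 0.009]
contact_force: [5.9, -0.5, -0.0]
opening: 0.0123
[ 0.52624299 -0.00667136  0.05416875] [3.14049864 0.04914376 0.00890456] [ 0.01601856 -0.63868445  0.0361473 ]
```

View pics/w10.png

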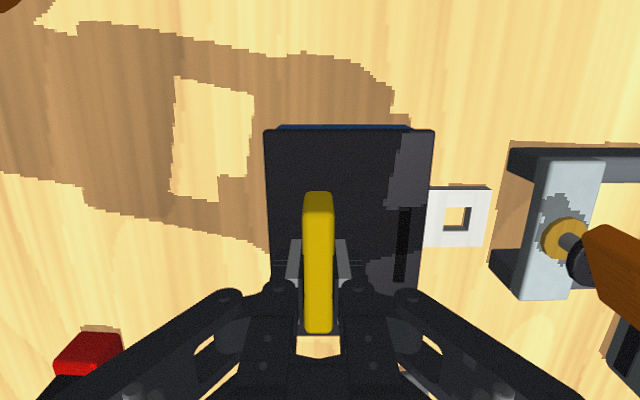

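The tongue with its window (458,218) is now clear of the bridge; no vertical load. Continuing in a curve toward x≈0.462, then -y.

```bash
python3 -m handwheel '{"offset":[[-0.1,0,-0.02],[-0.3,0,-0.03],[-0.55,-0.03,-0.03],[-0.85,-0.1,-0.03],[-1.15,-0.2,-0.03],[-1.45,-0.4,-0.03],[-1.7,-0.65,-0.03],[-1.87,-0.95,-0.03],[-1.93,-1.35,-0.03],[-1.93,-1.75,-0.03]],"roll":[0,0,0,0,0,0,0,0,0,0]}'; python3 -m handwheel '{"offset":[[0,-0.4,0],[0,-0.8,0],[0,-1.2,0],[0,-1.6,0],[0,-2,0],[0,-2.4,0],[0,-2.8,0],[0,-3.2,0],[0,-3.5,0],[0,-3.6,0]],"roll":[0,0,0,0,0,0,0,0,0,0]}'; python3 -c "
from h import *
o=ctrl.get_obs();print(o['tool_pos'],o['tool_rot'],o['wrist_torque'])
snap('wrist','w11')"
```

```text
t: 20.7
tool_pos: [0.4488, -0.0739, 0.054]
tool_rot: [-3.134, -0.049, -0.006]
contact_force: [0.6, 15.0, 17.2]
opening: 0.0127
t: 21.7
tool_pos: [0.4487, -0.2173, 0.0541]
tool_rot: [-3.132, -0.047, -0.003]
contact_force: [0.3, 25.0, 29.1]
opening: 0.0129
[ 0.44872207 -0.21733647  0.05410522] [-3.13159537 -0.04694288 -0.00345569] [3.81844905 0.09236548 0.08631367]
```

View pics/w11.png

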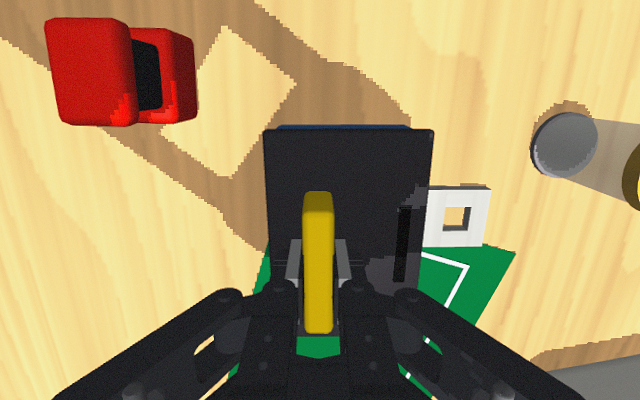

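Box is past the stamp (120,75) and tube (565,145) without touching. Push-down force is a bit high, so ease z up 2 mm while turning into place.

```bash
python3 -m handwheel '{"offset":[[0,-0.15,0.04],[0.02,-0.45,0.05],[0.07,-0.75,0.05],[0.15,-1.05,0.05],[0.25,-1.35,0.05],[0.35,-1.65,0.05],[0.45,-1.9,0.05],[0.5,-2.07,0.05],[0.52,-2.13,0.05],[0.52,-2.13,0.05]],"roll":[0,-0.3,-0.7,-1.1,-1.5,-1.9,-2.3,-2.7,-2.9,-2.98]}'; python3 -m handwheel '{"offset":[[0,0,0],[0,0,0],[0,0,0],[0,0,0],[0,0,0],[0,0,0],[0,0,0],[0,0,0],[0,0,0],[0,0,0]],"roll":[0,0,0,0,0,0,0,0,0,0]}';python3 -c "
from h import *
o=ctrl.get_obs();print(o['tool_pos'],o['tool_rot'],o['wrist_torque'])
snap('wrist','w12');snap('scene','s12');d=snap('side','e12')
cv2.imwrite('pics/c12.png',cv2.resize(cv2.imread('pics/s12.png')[140:260,180:340],None,fx=5,fy=5,interpolation=cv2.INTER_CUBIC))"
```

```text
t: 22.75
tool_pos: [0.4687, -0.3033, 0.054]
tool_rot: [-3.106, 0.439, -0.0]
contact_force: [2.6, 7.1, 8.8]
opening: 0.0128
t: 23.75
tool_pos: [0.4687, -0.3034, 0.054]
tool_rot: [-3.107, 0.438, -0.001]
contact_force: [3.8, 6.6, 8.9]
opening: 0.0132
[ 0.4686928  -0.30340173  0.05399166] [-3.10659938e+00  4.37807261e-01 -8.43356669e-04] [ 0.99014372 -0.4728556   0.15593406]
```

View pics/w12.png

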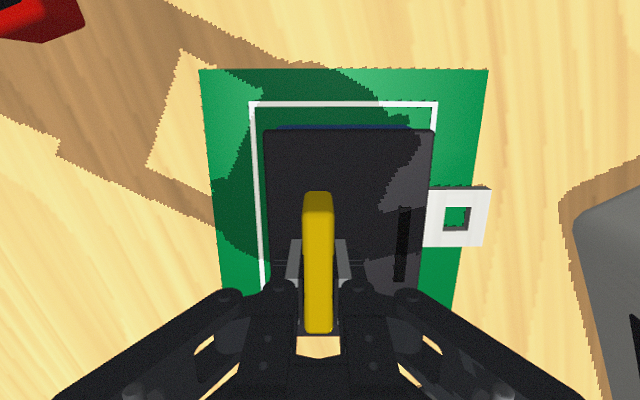

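View pics/c12.png

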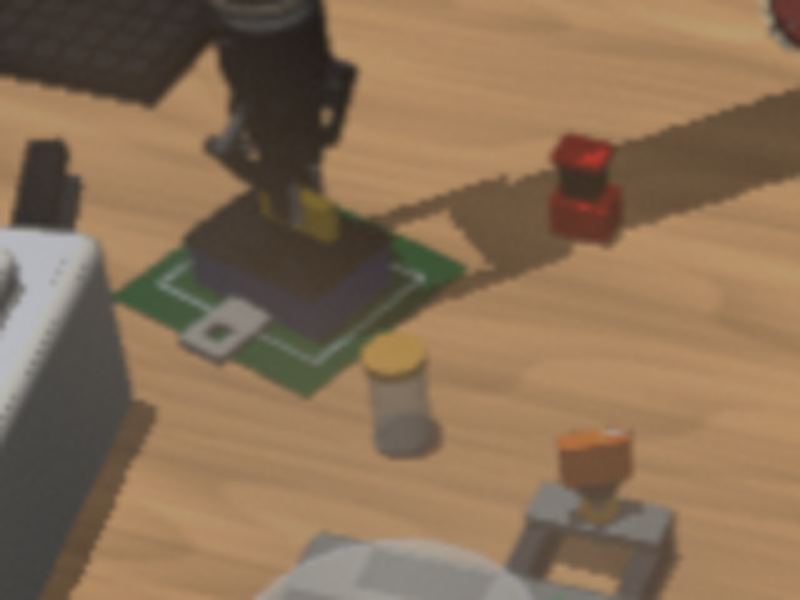

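The box stands inside the outline; lid's far corners (264,130),(435,130), outline's (250,103),(437,103), mat's (199,69),(488,69). Measuring the residual.

```bash
cat > m.py <<'E'
from h import *
import sys
d=load('w12')
def show(n,W):
    v=W[1]-W[0]; print(n,W.round(4).tolist(),np.linalg.norm(v[:2]).round(4),np.degrees(np.arctan2(v[1],v[0])).round(2)); return np.arctan2(v[1],v[0])
L=px2w(d,[(264,130),(435,130)],.044); O=px2w(d,[(250,103),(437,103)],.001); M=px2w(d,[(199,69),(488,69)],.001)
R=px2w(d,[(303,331),(333,331)],.075); Rt=px2w(d,[(301,211),(334,211)],.075); T=px2w(d,[(429,189),(491,188),(486,247),(424,247)],.008)
a=show('lid',L); o=show('outl',O); m=show('mat',M); show('rib',Rt);show('T',T[:2]);show('T2',T[[3,2]])
t=np.radians(-15.9)
ex=np.array([np.cos(t),np.sin(t)]);ey=np.array([-np.sin(t),np.cos(t)])
print('box c',L[:,:2].mean(0)-.062*ey,'mat c from outline',O[:,:2].mean(0)-.075*ey,'from mat',M[:,:2].mean(0)-.095*ey)
print('box from rib end',(Rt[:,:2].mean(0)-.032*ey)+.015*ex,'from tongue end',T[[1,2],:2].mean(0)-.095*ex)
E
python3 m.py
python3 -c "
import cv2
cv2.imwrite('pics/c13.png',cv2.resize(cv2.imread('pics/w12.png')[60:260,190:500],None,fx=2.5,fy=2.5,interpolation=cv2.INTER_CUBIC))"
```

```text
lid [[0.4605, -0.2373, 0.044], [0.5392, -0.2597, 0.044]] 0.0818 -15.92
outl [[0.4492, -0.223, 0.001], [0.5568, -0.2537, 0.001]] 0.1119 -15.9
mat [[0.427, -0.1964, 0.001], [0.5894, -0.2425, 0.001]] 0.1688 -15.86
rib [[0.4705, -0.2704, 0.075], [0.4835, -0.2742, 0.075]] 0.0136 -16.01
T [[0.5408, -0.3031, 0.008], [0.5791, -0.3134, 0.008]] 0.0396 -15.03
T2 [[0.5308, -0.3425, 0.008], [0.5714, -0.3545, 0.008]] 0.0423 -16.44
box c [ 0.48284375 -0.30810617] mat c from outline [ 0.48242929 -0.31047048] from mat [ 0.4821354  -0.31083801]
box from rib end [ 0.48266039 -0.30719554] from tongue end [ 0.48388485 -0.30790532]
```

View pics/c13.png

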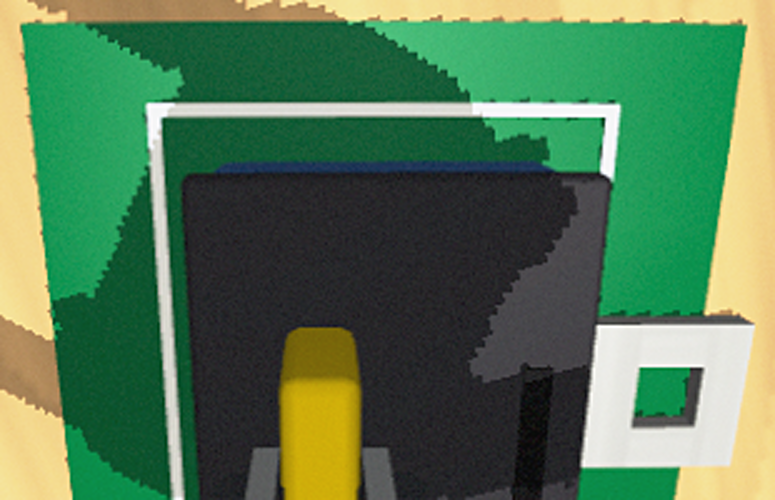

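Yaw agrees within 0.1°; box is about 2.7 mm short in -y and 0.6 mm over in x. Nudging by that.

```bash
python3 -m handwheel '{"offset":[[0,-0.03,0.01],[-0.01,-0.06,0.02],[-0.02,-0.08,0.02],[-0.02,-0.08,0.02],[-0.02,-0.08,0.02],[-0.02,-0.08,0.02],[-0.02,-0.08,0.02],[-0.02,-0.08,0.02],[-0.02,-0.08,0.02],[-0.02,-0.08,0.02]],"roll":[0,0,0,0,0,0,0,0,0,0]}';python3 -c "
from h import *
o=ctrl.get_obs();print(o['tool_pos'],o['tool_rot'],o['wrist_torque'])"
```

```text
t: 24.9
tool_pos: [0.4675, -0.3061, 0.0541]
tool_rot: [-3.106, 0.438, 0.001]
contact_force: [3.5, 7.4, 6.5]
opening: 0.0126
[ 0.4674759  -0.30611921  0.05405551] [-3.10567666e+00  4.37703445e-01  7.56657838e-04] [ 1.01677588 -0.5078541   0.14025775]
```

```bash
python3 -m handwheel '{"offset":[[0,0,0],[0,0,0],[0,0,0],[0,0,0],[0,0,0],[0,0,0.3],[0,0,0.8],[0,0,1.5],[0,0,2.3],[0,0,3.2]],"roll":[0,0,0,0,0,0,0,0,0,0]}' 85; python3 -m handwheel '{"offset":[[0,0,0.5],[0,-0.3,1],[0,-0.8,1.5],[0,-1.2,2],[0,-1.5,2],[0,-1.5,2],[0,-1.5,2],[0,-1.5,2],[0,-1.5,2],[0,-1.5,2]],"roll":[0,0,0,0,0,0,0,0,0,0]}';python3 -c "
from h import *
snap('wrist','w14')
cv2.imwrite('pics/c14.png',cv2.resize(cv2.imread('pics/w14.png')[60:260,190:450],None,fx=3,fy=3,interpolation=cv2.INTER_CUBIC))"
```

```text
t: 25.9
tool_pos: [0.4667, -0.3085, 0.1836]
tool_rot: [-3.11, 0.439, 0.001]
contact_force: [1.0, 0.7, 0.4]
opening: 0.0852
t: 26.9
tool_pos: [0.4671, -0.3681, 0.2615]
tool_rot: [-3.11, 0.438, 0.001]
contact_force: [-0.3, 0.2, -0.5]
opening: 0.0847
```

View pics/w14.png

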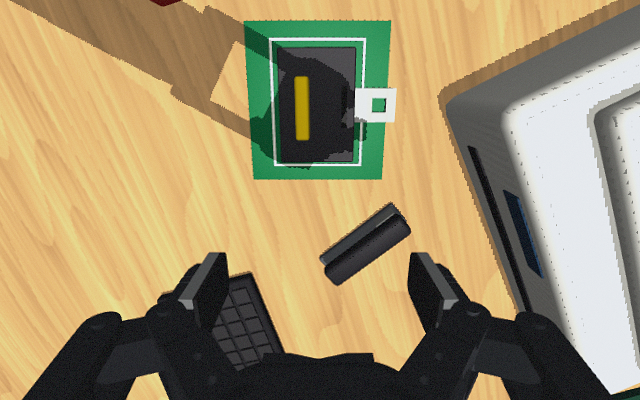

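View pics/c14.png

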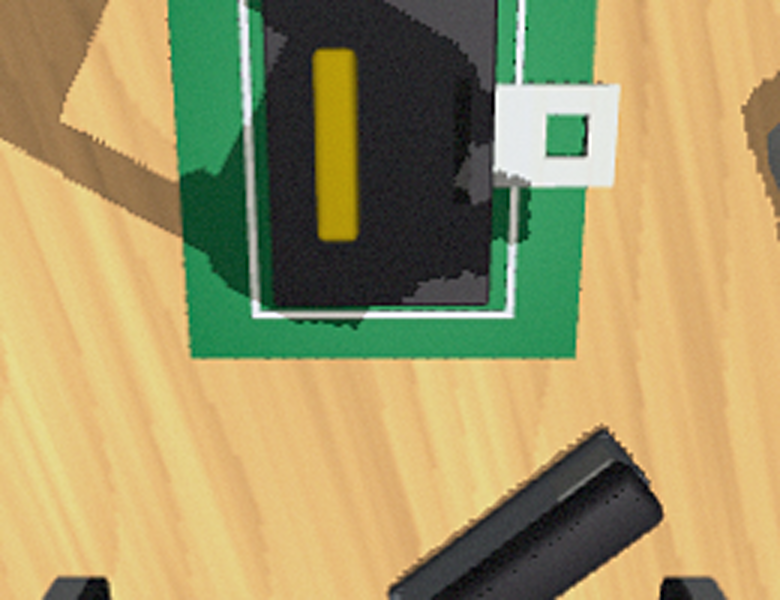

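Box free in the outline; measuring: lid corners ≈(277,47),(356,47),(353,162),(281,162), outline ≈(270,39),(365,39),(361,165),(275,165).

```bash
python3 -c "
from h import *
a=cv2.imread('pics/w14.png')[10:190,235:405]; cv2.imwrite('pics/c15.png',cv2.resize(a,None,fx=3.3,fy=3.3,interpolation=cv2.INTER_CUBIC))
d=load('w14')
h=cv2.cvtColor(d['img'],cv2.COLOR_RGB2HSV)
m=cv2.inRange(h,(60,100,30),(90,255,255)); m[190:]=0; m[:,:240]=0
c=max(cv2.findContours(m,cv2.RETR_EXTERNAL,cv2.CHAIN_APPROX_NONE)[0],key=cv2.contourArea)
m2=cv2.inRange(h,(22,120,60),(35,255,255)); k=np.zeros_like(m2);k[70:145,288:315]=1
c2=max(cv2.findContours(m2*k,cv2.RETR_EXTERNAL,cv2.CHAIN_APPROX_NONE)[0],key=cv2.contourArea)
for n,cc,z in(('mat',c,.001),('rib',c2,.075)): print(n,cv2.minAreaRect((px2w(d,cc[:,0],z)[:,:2]*1000).astype(np.float32)))
O=px2w(d,[(270,39),(365,39),(361,165),(275,165)],.001);L=px2w(d,[(277,47),(356,47),(353,162),(281,162)],.044)
print(O.mean(0),L.mean(0))
v=L[1]-L[0],L[2]-L[3],O[1]-O[0],O[2]-O[3];print([np.degrees(np.arctan2(x[1],x[0])) for x in v])
"
```

```text
mat ((481.8453674316406, -310.4608154296875), (187.71453857421875, 169.32809448242188), 74.00777435302734)
rib ((467.23114013671875, -306.5074462890625), (62.91526412963867, 14.781777381896973), 74.28878784179688)
[ 0.48247851 -0.31159482  0.001     ] [ 0.48155233 -0.3110063   0.044     ]
[np.float64(-16.02295022695011), np.float64(-15.997129454163922), np.float64(-16.017433567402982), np.float64(-15.995149925856317)]
```

View pics/c15.png

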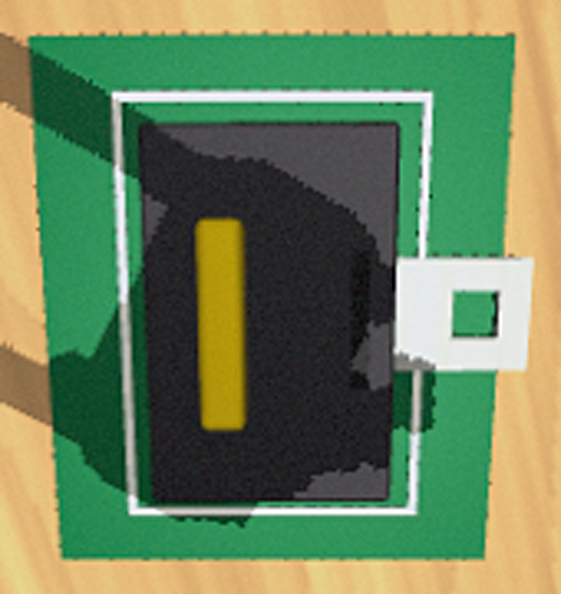

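Box centre (0.4816,-0.3106) against mat (0.482,-0.3105), yaw equal within about 0.3°. Last check of the rest of the scene.

```bash
python3 -c "
from h import *
snap('scene','s16')
cv2.imwrite('pics/c16.png',cv2.resize(cv2.imread('pics/s16.png')[130:290,160:480],None,fx=2.5,fy=2.5,interpolation=cv2.INTER_CUBIC))
a=cv2.imread('pics/scene0.png').astype(int);b=cv2.imread('pics/s16.png').astype(int)
print(ctrl.get_obs()['t'])"
```

```text
27.0
```

View pics/c16.png

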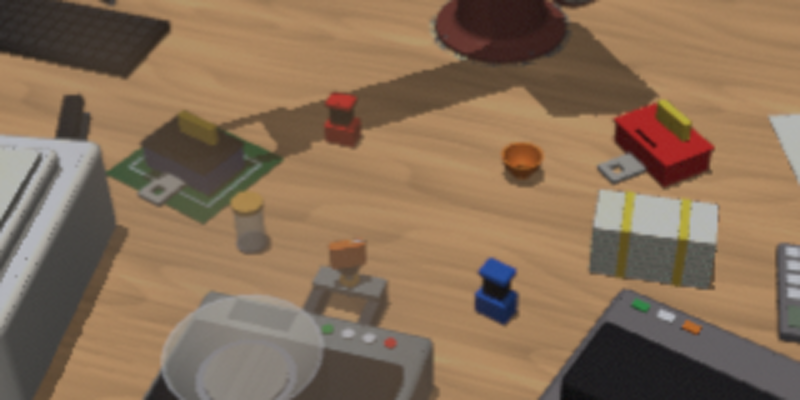

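Everything stands where it was: red stamp (342,118 in crop), tube (250,222), cup, blue stamp and brick; the screw grip is raised. Handing in.

```bash
python3 -c "
from station import ctrl
print(ctrl.finish_job())"
```

```text
the job is handed in; nothing more can be done
None
```

I unscrewed the orange lock screw clockwise to its stop, then slid the blue coin box out of the dock and onto the mat by its rib, without lifting it. I released it there and handed the job in at about 27 s.

**Box placement:** my last measurement put the box centre at (481.6, -310.6) mm and the mat centre at (481.8, -310.5) mm. The rib and mat edges gave yaws within about 0.3° of each other. A second estimate from hand-picked lid and outline corners put the centres about 1 mm apart.

**Lock screw:** this is the one check that disagreed. I measured the grip bar turned about 230°, where 240.6° (4.2 rad) was expected. Even so, the resistance rose to 3.2 N m, against the 0.12 N m needed to turn it, and there was almost no sideways force. After I regrasped it and pushed on, it stiffened again at once and did not turn. I took that as the stop, and that the screw had started about 0.2 rad from fully home or my angle reading was off.

**Everything else:** in the final picture the stamps, tube, cup and brick stand where they were. While the box was sliding, the downward force briefly reached about 29 N, and I eased it off before placing the box.

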